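# Load the notched reel onto the slanted spindle of the reel holder

### The arm

A 6-joint arm with a two-finger parallel gripper is mounted at the origin on the work surface. World frame = base frame: x ahead of the robot, y to its left, z up, the work surface at z = 0. Lengths are in m, angles in rad, forces in N, time in s.
With the tool pointing down it reaches from about 0.3 to 0.875 m from the base axis. Payload 6.4 kg.
Tool frame: the origin (TCP) lies on the centre line of the jaws, within the pads' length; the fingertips stand 25 mm ahead of it and the grasp point (between the pads) lies 6 mm ahead of it; z points along the fingers, y is the line along which they close (so a half turn about z gives the same grasp; the last joint's range is limited). The gripper opens to 85 mm and grips with 20 to 120 N. Pads are 22 mm wide; open, the fingers measure 114 mm over their backs; the gripper's body (76 mm by 85 mm) begins 54 mm behind the grasp point. The pads swing forward as they close: fully open they stand 13 mm farther back than shut.
Start: joints at [-1.495, 0.181, 1.607, -0, 1.354, -0.206], TCP at [0.16, -0.552, 0.256] pointing down, gripper open.
Joint ranges: [-2.99, 2.99], [-0.89, 2.07], [0.3, 2.58], [-1.14, 4.28], [0, 2.63], [-3.12, 3.12]. Speed limits (rad/s): [2.57, 2.57, 3.01, 3.14, 3.14, 3.14].

### API

Orientations are given as a unit quaternion [w, x, y, z].
In Python, from bench import get_obs, camera, hand_in, spot_in gives the robot as it stands.
- The arm moves only by the shell command python3 -m jog 'ROWS'. ROWS is JSON, one flat list of numbers, 7 for each row, row after row: the shift along the tool's x, y, z in m, then the turn, a rotation vector about the tool's x, y, z in rad, then the closure, from 0 (fully open) to 1 (shut). A call has 1 to 20 rows; each row is the pose to reach, as a shift and turn from the pose commanded when the call began, along the tool's axes at that moment; what a row does not reach only later rows make up. A row lasts 1/8 s, in which the tool goes at most 62.5 mm and 10.7 degrees, less where a joint would pass 70% of its speed; a pose out of reach is approached as far as the arm can. A call with a gripper value outside its range is refused whole. The fingers move at their own pace and stop on an object; the grip force is fixed at half the most. Time passes only in rows, so rows that repeat a pose let the fingers close. It gives the time, the measured TCP pose, the force, the opening and the grip force at its end, in the units of the state.
- get_obs(): the state, without advancing time (a new reading comes with each control period).
- camera(name): name is "scene" or "side" or "wrist"; returns a dict with "frame" (480x640x3 uint8, red, green, blue), "mtx" (3x3 intrinsics, pixels), "extrinsics" (4x4, takes a point from camera to world coordinates). Camera axes: x right, y up, looking along -z (the intrinsics and any distortion apply to the point x, -y, -z); pixel columns grow to the right and rows downward; lengths in m; the calibration is good to about 2 mm. A picture is of the moment at which its call begins. There is no depth.
- hand_in(): hands the job in; it is judged then, once.
Trained networks look in a picture, given as the dict that the camera call returned (one of the last four; its "shot" number tells which), for a name from the list of things; names that differ only in an ending like _2 or _b are one class to them, and where a whole thing is asked for, a point or a joint stands for the part that bears it (a point fixed in the world has none). Each returns a list of dicts, best first, with "confidence" (0 to 1); they miss things now and then, are a little off and sometimes report something else, mostly with a low value. They report only what shows in the picture. A call takes as long as a camera call. They do not tell look-alikes from the thing itself.
- spot_in(picture, name): "xyz" ([x, y, z] in m, in world coordinates, good to about 4 mm: the middle of the surface that is visible of it).
The state is a dict: "time_s": time; "q": joint angles; "dq": joint speeds; "joint_efforts": joint torques, N m; "eef_pos": TCP position; "eef_rot": TCP orientation; "wrist_force": force on the tool from outside, world axes, zero at the start; "torque": the same for the moment, N m; "opening": opening from 0.0 (shut) to 1.0 (fully open); "grasp_force": force on a finger pad.
Only numpy, scipy, OpenCV 4.12 (cv2) and the standard library are available. Lean on these libraries where they do the work, as an engineer would, in place of code of your own. Each camera call takes 0.05 s, during which the arm holds its last target. There are 200 camera calls.

### The job

Hang the notched reel on the reel holder: take it by its collar, slide it notches-first down along the slanted spindle, and turn it under a light push until the drive pin drops into one of its notches, so that it sits fully home, flat on the sprung plate. Then let go of it. Be gentle, never pressing the reel on the holder with 25 newtons or more, and leave everything else on the table where it is.

Things in the scene. Friction and masses are not known exactly. Their poses are not given: they have to be found in the camera images.
- reel: The reel to load: white, brass winding, about 0.22 kg, notched flange down. Origin: centre of underside; z up the bore (21 diameter, right through). Notched flange z 0 to 9, about 72 across, four radial notches 8 wide and 9 deep, open below, 90 degrees apart, one along +x. Winding 66 diameter to z 30, upper flange 76 diameter to z 35, round collar 38 diameter z 35 to 66 to grip from above.
- spindle: The holder's fixed steel spindle, 16 diameter, slanted 35 degrees from vertical (55 above level), leaning roughly towards the robot. Origin: on its axis, level with the plate's upper face at rest; z: along the spindle, up and out. It reaches to z = 78, the last 10 a cone narrowing to 8 diameter. The reel slides on along -z.
- plate: Sprung disc round the spindle's foot, dark steel, 64 diameter, 8 thick. Origin: centre of its upper face; z out along the spindle. It gives up to 5 along the spindle (1.5 N to start, then 1.5 N per mm), then stops hard. A 6 diameter drive pin stands 6 out of its face, 24 from the axis, at an unmeasured angle round it. A reel with no notch over the pin rides 6 off the plate: not home.
- holder: Reel holder, fixed: grey base 130 x 110 x 12 (x -45 to 85), post, bearing housing. Origin: underside of the base, 165 below the spindle's origin; the spindle leans to its -x. The drive pin's hub is braked: it stands still while a reel is turned on the pin under a light push (up to about 6 N), and turns with the reel above 0.3 N m, so turning on after the pin has dropped in only drags it round.
- spool: Bystander: a plain white spool, two smooth flanges 72 diameter, 50 high, no notches, no collar, no bore. Origin: centre of its underside.
- bin: Bystander: grey open bin, 120 x 100 x 50. Origin: centre of its underside.
- cup: Bystander: paper-white cup, 72 across, 85 high. Origin: centre of its underside.
- driver: Bystander: screwdriver lying on the table.
- wrench: Bystander: wrench lying on the table.
- oil: Bystander: white bottle, 48 diameter, 120 high. Origin: centre of its underside.
- carton: Bystander: cardboard carton 90 x 70 x 50. Origin: centre of its underside.
Things that resemble listed ones, but are neither listed nor needed, are in the scene too. Leave any purple look-alike of the reel alone.

How it is judged:
On the way, in this order (a step that is already met when the one before it is completed fails the run):
1. the reel is threaded on the spindle, on its axis and not yet home (x of reel in the frame of spindle between -0.006 and 0.006 m and y of reel in the frame of spindle between -0.006 and 0.006 m and z of reel in the frame of spindle between 0.004 and 0.06 m and angle between the z axis of reel and the z axis of spindle, either way round below 0.2 rad and angle between reel's own z axis and vertical below 1.2 rad), for 0.1 s.
2. the reel is home: flat on the plate with the pin in a notch (x of reel in the frame of spindle between -0.005 and 0.005 m and y of reel in the frame of spindle between -0.005 and 0.005 m and z of reel in the frame of plate between -0.003 and 0.0025 m and angle between the z axis of reel and the z axis of spindle, either way round below 0.08 rad and angle between reel's own z axis and vertical below 1.2 rad), for 0.2 s.
At the end, for the whole second after the job is handed in: The reel hangs on the spindle (on its axis within 5 mm, its axis within 0.08 rad of the spindle's, notches towards the plate), its underside within 2.5 mm of the plate's face, which it can only reach with the pin in a notch; it is released and at rest (all of step 2 and linear speed of reel below 0.02 m/s and angular speed of reel below 0.2 rad/s and contact force between the fingers and reel below 0.1 N); the robot touches nothing.
It fails at once if the reel is pressed on the spindle, plate or pin with 25 N or more (contact force between reel and spindle above 25 N).
It fails at once if a bystander is moved by more than 30 mm (distance of any of spool, bin, cup, driver, wrench, oil, carton from where it was at the start of the episode above 0.03 m).
It also fails if it takes over 58 s, if anything falls off the work surface, if the arm or the gripper's body presses on something with over 40 N, if the wrist force passes 120 N, or if a joint passes its speed limit or range.

## Working session

There is one attempt and no reset: what is moved stays moved. The work goes in short steps, Python scripts to look and compute and a shell command to move; the robot and the scene stay as the last step left them, time stands still between calls to the robot, and variables do not carry over. Pictures are saved under pics/ and viewed, at most 12 in all, crops included, and the job is handed in when it is done.

```bash
mkdir -p pics; ls
python3 - <<'E'
from bench import *
import cv2,numpy as np
o=get_obs();print({k:np.round(v,3).tolist() for k,v in o.items()})
for n in ["scene","side"]:
    c=camera(n);cv2.imwrite(f"pics/{n}0.png",c["frame"][:,:,::-1]);print(n,np.round(c["mtx"],1).tolist(),np.round(c["extrinsics"],4).tolist(), [k for k in c])
    for t in ["reel","spindle","plate","holder","spool","bin","cup","oil","carton","driver","wrench"]:
        print(t,[(np.round(d["xyz"],3).tolist(),round(d["confidence"],2)) for d in spot_in(c,t)])
E
```

```text
pics
{'time_s': 0.0, 'q': [-1.495, 0.182, 1.608, -0.0, 1.354, -0.206], 'dq': [0.001, -0.001, 0.001, -0.001, 0.001, -0.0], 'joint_efforts': [-0.002, -44.488, -35.133, -0.0, 0.009, 0.0], 'eef_pos': [0.16, -0.552, 0.255], 'eef_rot': [-0.001, 0.99, 0.14, 0.0], 'wrist_force': [0.239, -0.779, 0.193], 'torque': [-0.06, -0.003, 0.035], 'grasp_force': 0.0, 'opening': 1.0}
scene [[559.5, 0.0, 320.2], [0.0, 559.5, 239.0], [0.0, 0.0, 1.0]] [[0.4499, -0.7352, 0.507, 1.2871], [0.893, 0.3733, -0.2512, -0.3837], [-0.0046, 0.5658, 0.8245, 1.3428], [0.0, 0.0, 0.0, 1.0]] ['frame', 'mtx', 'extrinsics', 'shot']
reel [([0.497, -0.13, 0.036], 0.77), ([0.382, -0.032, 0.037], 0.66), ([0.674, -0.282, 0.002], 0.62)]
spindle [([0.58, 0.088, 0.182], 0.6), ([0.444, -0.259, 0.051], 0.41)]
plate [([0.594, 0.096, 0.169], 0.78)]
holder [([0.617, 0.089, 0.011], 0.8), ([0.47, 0.384, 0.008], 0.25)]
spool [([0.446, -0.261, 0.05], 0.82)]
bin [([0.471, 0.38, 0.006], 0.62)]
cup [([0.699, -0.15, 0.052], 0.75)]
oil [([0.671, 0.388, 0.068], 0.81), ([0.344, -0.442, 0.05], 0.68)]
carton [([0.343, -0.442, 0.049], 0.69)]
driver [([0.656, -0.05, 0.021], 0.77), ([0.582, 0.089, 0.181], 0.44)]
wrench [([0.469, 0.382, 0.006], 0.58)]
side [[548.2, 0.0, 326.7], [0.0, 548.2, 240.2], [0.0, 0.0, 1.0]] [[-0.7207, 0.3883, -0.5743, -0.3529], [-0.6931, -0.3877, 0.6077, 0.9162], [0.0133, 0.836, 0.5486, 0.9629], [0.0, 0.0, 0.0, 1.0]] ['frame', 'mtx', 'extrinsics', 'shot']
reel [([0.468, -0.108, 0.032], 0.94), ([0.356, -0.016, 0.036], 0.88), ([0.57, 0.101, 0.17], 0.32)]
spindle [([0.57, 0.102, 0.173], 0.84)]
plate [([0.578, 0.107, 0.165], 0.84)]
holder [([0.59, 0.119, 0.028], 0.94)]
spool [([0.424, -0.237, 0.005], 0.53)]
bin [([0.677, -0.279, 0.029], 0.79)]
cup []
oil [([0.64, 0.407, 0.063], 0.92)]
carton []
driver [([0.64, -0.045, 0.016], 0.58)]
wrench [([0.459, 0.386, 0.007], 0.84)]
```

View pics/scene0.png

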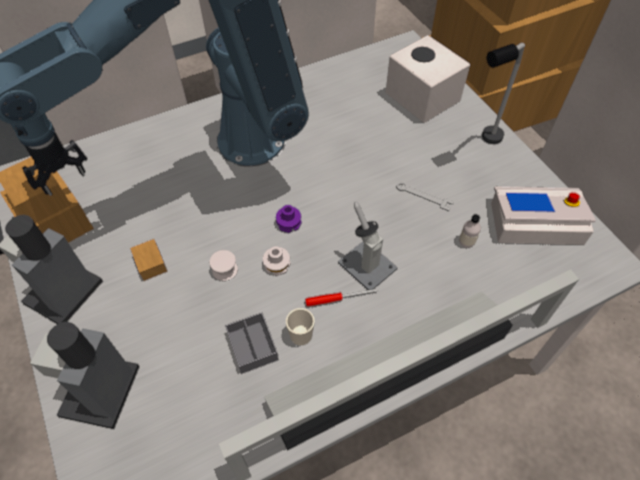

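View pics/side0.png

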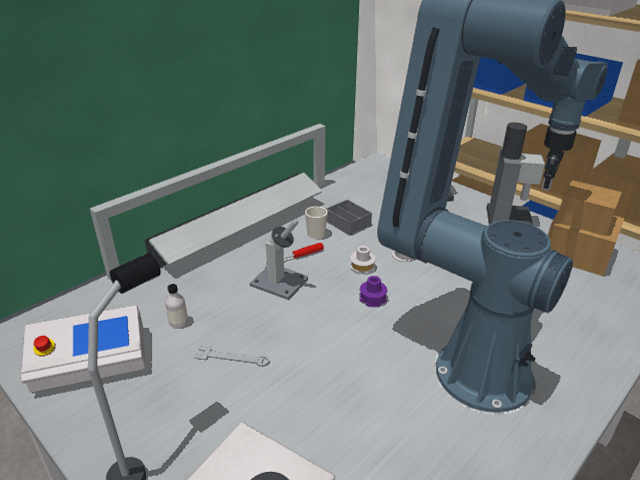

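The real reel is the white flanged one with a collar and brass winding at scene (276,258). Things it could be confused with are the purple look-alike at (288,217), the plain spool at (222,264) and the cup at (300,325). The holder is at (368,250), with its spindle leaning towards the robot. I'll check the choice in a crop and work out the wrist camera geometry.

```bash
cat > h.py <<'E'
from bench import *
import numpy as np, cv2
from scipy.spatial.transform import Rotation as Ro
def Rq(q): return Ro.from_quat([q[1],q[2],q[3],q[0]])
def pose():
    o=get_obs(); return np.array(o["eef_pos"]),Rq(o["eef_rot"])
def to(p,R):
    "row (shift, rotvec) in tool axes to reach world p, R"
    p0,R0=pose(); s=R0.inv().apply(np.array(p)-p0); r=(R0.inv()*R).as_rotvec()
    print("row",np.round(s,4).tolist(),np.round(r,4).tolist(),"deg",np.degrees(np.linalg.norm(r)).round(1))
def Rt(z,y):
    z=np.array(z,float);z/=np.linalg.norm(z);y=np.array(y,float);y-=z*(y@z);y/=np.linalg.norm(y)
    return Ro.from_matrix(np.c_[np.cross(y,z),y,z])
def proj(c,P):
    E=c["extrinsics"];X=(np.atleast_2d(P)-E[:3,3])@E[:3,:3]; X=X*[1,-1,-1]; u=X@c["mtx"].T; return u[:,:2]/u[:,2:]
def ray(c,uv):
    E=c["extrinsics"];d=np.linalg.inv(c["mtx"])@[uv[0],uv[1],1]; d=E[:3,:3]@(d*[1,-1,-1]); return E[:3,3],d/np.linalg.norm(d)
def obs():
    o=get_obs();print({k:np.round(o[k],3).tolist() for k in ["time_s","q","eef_pos","wrist_force","torque","opening","grasp_force"]})
E
python3 - <<'E'
from h import *
c=camera("wrist");p,R=pose();E=c["extrinsics"]
print("cam in tool",R.inv().apply(E[:3,3]-p).round(4),(R.inv().as_matrix()@E[:3,:3]).round(3).tolist(),c["mtx"].round(1).tolist())
s=camera("scene");a=s["frame"][225:290,180:320];b=s["frame"][190:290,330:410]
a=cv2.resize(a,None,fx=4,fy=4,interpolation=2);cv2.imwrite("pics/crop1.png",a[:,:,::-1])
# view pose: camera over reel, 0.25 up
for yaw in (0,):
    RR=Rt([0,0,-1],[0,1,0]);Ct=R.inv().apply(E[:3,3]-p);print("offset world",RR.apply(Ct))
    to([0.485-RR.apply(Ct)[0]-0.0,-0.122-RR.apply(Ct)[1],0.26],RR)
E
```

```text
cam in tool [ 7.910e-02 -1.000e-04 -1.167e-01] [[0.001, 0.951, 0.31], [1.0, -0.001, -0.002], [-0.001, 0.31, -0.951]] [[361.1, 0.0, 320.2], [0.0, 361.1, 246.5], [0.0, 0.0, 1.0]]
offset world [-7.91090625e-02 -6.25927844e-05  1.16713847e-01]
row [0.5079, -0.301, -0.0037] [0.0, -0.0, -2.8598] deg 163.9
```

View pics/crop1.png

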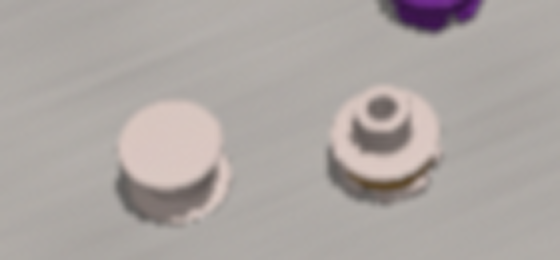

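The crop confirms it: at scene (276,258) there's a white flange, a collar with a bore and a brass band. The object to its left is the plain spool, and the purple one is the look-alike.

Run:
```python
from h import *
to([0.505,-0.122,0.26],Rt([0,0,-1],[0,-1,0]))
```

```text
row [0.4511, -0.3174, -0.0037] [-0.0, -0.0, 0.2818] deg 16.1
```

```bash
python3 -m jog '[0.11,-0.08,0,0,0,0.07,0, 0.225,-0.16,0,0,0,0.14,0, 0.34,-0.24,0,0,0,0.21,0, 0.45,-0.317,0,0,0,0.28,0, 0.45,-0.317,0,0,0,0.28,0, 0.45,-0.317,0,0,0,0.28,0, 0.45,-0.317,0,0,0,0.28,0, 0.45,-0.317,0,0,0,0.28,0, 0.45,-0.317,0,0,0,0.28,0, 0.45,-0.317,0,0,0,0.28,0, 0.45,-0.317,0,0,0,0.28,0, 0.45,-0.317,0,0,0,0.28,0]'
python3 - <<'E'
from h import *
obs();c=camera("wrist");cv2.imwrite("pics/w1.png",c["frame"][:,:,::-1])
print(spot_in(c,"reel"), proj(c,[[.485,-.122,.066],[.485,-.122,0]]))
# slanted view pose: tool z along -spindle axis
a=np.array([-np.sin(np.radians(35)),0,np.cos(np.radians(35))])
P=np.array([.59,.1,.165])
R=Rt(-a,[0,-1,0]);to(P+a*.20+R.apply([.03,0,0]),R)
E
```

```text
time_s: 2.8
eef_pos: [0.5034, -0.1237, 0.2563]
eef_rot: [0.0, 1.0, 0.0, -0.0]
wrist_force: [-0.2, -0.1, 0.6]
opening: 1.003
grasp_force: 0.0
{'time_s': 2.8, 'q': [-0.47, 0.054, 1.748, -0.0, 1.34, 1.101], 'eef_pos': [0.503, -0.124, 0.256], 'wrist_force': [-0.21, -0.057, 0.583], 'torque': [0.055, -0.008, -0.036], 'opening': 1.003, 'grasp_force': 0.0}
[{'xyz': [0.4891, -0.1261, 0.0321], 'confidence': 0.79}, {'xyz': [0.3815, -0.0423, 0.0363], 'confidence': 0.61}] [[317.54742275 243.84662049]
 [317.89049582 225.07986186]]
row [-0.0037, -0.2238, -0.0897] [0.0002, 0.6109, -0.0002] deg 35.0
```

View pics/w1.png

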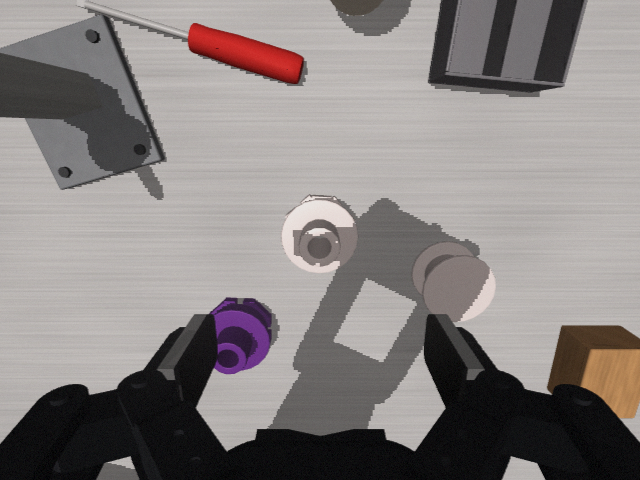

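Run:
```python
from h import *
c=camera("wrist")
def onz(uv,z):
    o,d=ray(c,uv);return o+d*(z-o[2])/d[2]
A,B,C=[onz(u,.012) for u in [(62,188),(163,160),(105,15)]]
print(A,B,C,np.linalg.norm(A-B),np.linalg.norm(B-C))
for d in (B-C,):print("lean yaw of -x",np.degrees(np.arctan2(-d[1],-d[0])))
d=A-B;print(np.degrees(np.arctan2(d[1],d[0]))-90)
g=c["frame"][180:290,265:375].astype(np.uint8)
cv2.imwrite("pics/w1c.png",cv2.resize(g,None,fx=5,fy=5,interpolation=2)[:,:,::-1])
print("bore",onz((319.5,246),.066))
s=camera("scene");
```

```text
[0.52626804 0.13316626 0.012     ] [0.55361074 0.02880648 0.012     ] [0.67653306 0.06273018 0.012     ] 0.10788228737446615 0.12751750740563475
lean yaw of -x 15.428264642415748
14.68172646244561
bore [ 0.48306679 -0.12379448  0.066     ]
```

View pics/w1c.png

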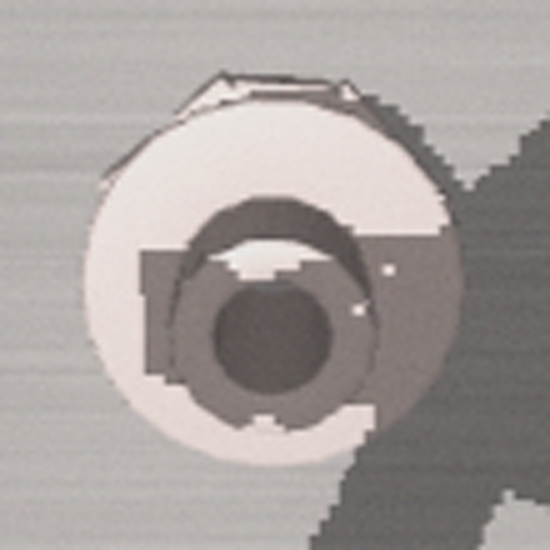

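```bash
cat >> h.py <<'E'
yaw=np.radians(15)
a0=np.array([-np.sin(np.radians(35))*np.cos(yaw),-np.sin(np.radians(35))*np.sin(yaw),np.cos(np.radians(35))])
P0=np.array([.5835,.0926,.165])
def Rs(ang=0): # tool along -a0, y roughly -Y, turned about tool z
    return Rt(-a0,[np.sin(yaw),-np.cos(yaw),0])*Ro.from_rotvec([0,0,ang])
E
python3 - <<'E'
from h import *
to(P0+a0*.18,Rs())
E
```

```text
row [-0.0199, -0.1895, -0.0561] [0.0801, 0.6073, -0.2535] deg 38.0
```

```bash
python3 -m jog '[0,-0.04,-0.05,0.02,0.15,-0.06,0, 0,-0.09,-0.06,0.04,0.30,-0.12,0, -0.01,-0.14,-0.06,0.06,0.45,-0.19,0, -0.02,-0.1895,-0.056,0.08,0.607,-0.2535,0, -0.02,-0.1895,-0.056,0.08,0.607,-0.2535,0, -0.02,-0.1895,-0.056,0.08,0.607,-0.2535,0, -0.02,-0.1895,-0.056,0.08,0.607,-0.2535,0, -0.02,-0.1895,-0.056,0.08,0.607,-0.2535,0, -0.02,-0.1895,-0.056,0.08,0.607,-0.2535,0]'
python3 - <<'E'
from h import *
obs();c=camera("wrist");f=c["frame"].copy();cv2.imwrite("pics/w2raw.png",f[:,:,::-1])
np.savez("w2.npz",m=c["mtx"],e=c["extrinsics"])
for p in proj(c,[P0,P0+a0*.078]): cv2.drawMarker(f,tuple(int(round(v)) for v in p),(255,0,0),0,8,1)
t=np.linspace(0,2*np.pi,60);R=Rs();q=P0+R.apply(np.c_[.032*np.cos(t),.032*np.sin(t),0*t])
for p in proj(c,q): f[int(round(p[1])),int(round(p[0]))]=[0,255,0]
f=f[130:370,180:460];cv2.imwrite("pics/w2.png",cv2.resize(f,None,fx=2.5,fy=2.5,interpolation=2)[:,:,::-1])
E
```

```text
time_s: 4.12
eef_pos: [0.4842, 0.0662, 0.3124]
eef_rot: [-0.039, 0.946, 0.125, 0.298]
wrist_force: [-0.8, 0.2, 0.3]
opening: 1.003
grasp_force: 0.0
{'time_s': 4.125, 'q': [-0.305, -0.472, 2.171, 0.389, 0.948, 0.855], 'eef_pos': [0.484, 0.066, 0.312], 'wrist_force': [-0.815, 0.188, 0.331], 'torque': [-0.09, 0.265, 0.016], 'opening': 1.003, 'grasp_force': 0.0}
```

View pics/w2.png

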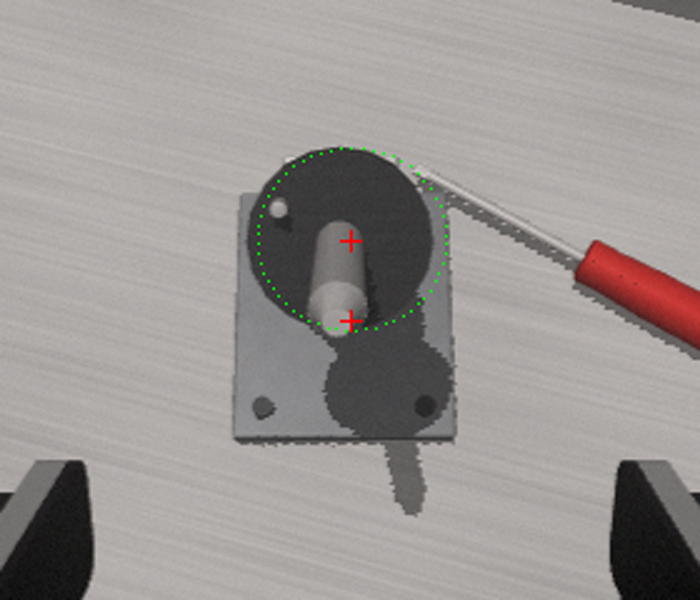

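The view down the axis shows the plate centred near crop (340,239), the spindle tip at (337,323) and the drive pin at (278,207). My prediction is about 4 mm off sideways, so I'll fit it properly.

```bash
cat > fit.py <<'E'
from h import *
from scipy.optimize import least_squares
f=cv2.imread("pics/w2raw.png");n=np.load("w2.npz");c={"mtx":n["m"],"extrinsics":n["e"]}
g=cv2.cvtColor(f,cv2.COLOR_BGR2GRAY)
c0=np.array([180+340/2.5,130+239/2.5])
pts=[]
gb=cv2.GaussianBlur(g,(3,3),0).astype(float)
for t in np.radians(np.r_[-200:-45:4, -40:25:4]):  # avoid shadow side (bottom)
    r=np.arange(30,44,.25);u=c0[0]+r*np.cos(t);v=c0[1]+r*np.sin(t)
    s=cv2.remap(gb.astype(np.float32),u.astype(np.float32)[None],v.astype(np.float32)[None],1)[0]
    d=np.gradient(s);i=np.argmax(d)
    if d[i]>4: pts.append((u[i],v[i]))
pts=np.array(pts)
el=cv2.fitEllipse(pts.astype(np.float32));print("ellipse",el,len(pts))
tip=np.array([180+337/2.5,130+323/2.5])
def ax(yw): return np.array([-np.sin(np.radians(35))*np.cos(yw),-np.sin(np.radians(35))*np.sin(yw),np.cos(np.radians(35))])
th=np.linspace(0,2*np.pi,200)
def res(x):
    a=ax(x[2]);P=np.array([x[0],x[1],.165]);R=Rt(-a,[np.sin(x[2]),-np.cos(x[2]),0])
    q=proj(c,P+R.apply(np.c_[.032*np.cos(th),.032*np.sin(th),0*th]))
    dd=[(lambda k:np.linalg.norm(q-p,axis=1)[k])(0) for p in []]
    e=cv2.fitEllipse(q.astype(np.float32))
    r=[e[0][0]-el[0][0],e[0][1]-el[0][1],max(e[1])-max(el[1]),min(e[1])-min(el[1])]
    return np.r_[r,proj(c,P+a*.078)[0]-tip]
s=least_squares(res,[.5835,.0926,np.radians(15)]);print(s.x[:2],np.degrees(s.x[2]),s.fun.round(2))
x=s.x;a=ax(x[2]);P=np.array([x[0],x[1],.165]);R=Rt(-a,[np.sin(x[2]),-np.cos(x[2]),0])
o,d=ray(c,(180+278/2.5,130+207/2.5)) # pin top
l=((P+a*.006-o)@a)/(d@a);q=R.inv().apply(o+l*d-P);print("pin in tool-like frame",q,"ang",np.degrees(np.arctan2(q[1],q[0])))
E
python3 fit.py
python3 - <<'E'
from h import *
for n in("scene","side"):
    c=camera(n);print(n,proj(c,[P0,P0+a0*.078]))
    f=c["frame"];p=proj(c,P0+a0*.04)[0].astype(int);
    cv2.imwrite(f"pics/{n}1.png",cv2.resize(f[p[1]-35:p[1]+35,p[0]-35:p[0]+35],None,fx=5,fy=5,interpolation=2)[:,:,::-1]);print(p-35)
a=cv2.imread("pics/scene1.png");b=cv2.imread("pics/side1.png");cv2.imwrite("pics/both.png",np.hstack([a,b]))
E
```

```text
ellipse ((317.02313232421875, 224.3507843017578), (70.56751251220703, 78.09356689453125), 98.11578369140625) 56
[0.58199135 0.09478916] 13.71229528995661 [ 0.46  1.88 -2.62  2.43  0.14 -0.2 ]
pin in tool-like frame [ 0.01350981 -0.02168446 -0.006     ] ang -58.07635112673032
scene [[364.32307907 227.95791759]
 [353.47232004 202.52582834]]
[323 180]
side [[284.12838638 234.32498705]
 [297.96379203 218.26354729]]
[256 191]
```

View pics/both.png

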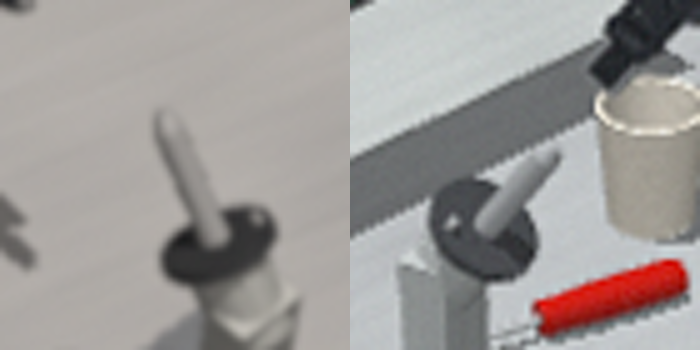

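```bash
cat > fit2.py <<'E'
exec(open("fit.py").read().split("el=cv2")[0])
best=0
rng=np.random.default_rng(0)
for _ in range(2000):
    s=pts[rng.choice(len(pts),6,0)].astype(np.float32);e=cv2.fitEllipse(s)
    if not(60<min(e[1])and max(e[1])<85):continue
    q=Ro.from_rotvec([0,0,-np.radians(e[2])]).apply(np.c_[pts-e[0],0*pts[:,0]])[:,:2]/(np.array(e[1])/2)
    k=abs(np.linalg.norm(q,axis=1)-1)<.02
    if k.sum()>best: best=k.sum();K=k
pts=pts[K];el=cv2.fitEllipse(pts.astype(np.float32));print(el,len(pts))
tip=np.array([180+337/2.5,130+323/2.5])
S,D=camera("scene"),camera("side")
def ax(yw): return np.array([-np.sin(np.radians(35))*np.cos(yw),-np.sin(np.radians(35))*np.sin(yw),np.cos(np.radians(35))])
th=np.linspace(0,2*np.pi,100)
def res(x,full=1):
    a=ax(x[3]);P=x[:3];R=Rt(-a,[np.sin(x[3]),-np.cos(x[3]),0])
    e=cv2.fitEllipse(proj(c,P+R.apply(np.c_[.032*np.cos(th),.032*np.sin(th),0*th])).astype(np.float32))
    w=[np.subtract(e[0],el[0]),proj(c,P+a*.078)[0]-tip]
    s=[proj(S,P+a*.078)[0]-[355.6,202.4],proj(S,P)[0]-[366.8,229.2],proj(D,P+a*.078)[0]-[297.2,221.6],proj(D,P)[0]-[282.8,237]]
    return np.r_[np.ravel(w)/1.5,np.ravel(s)*full,(x[2]-.165)/.0007]
for full in (0,1):
    s=least_squares(res,[.5835,.0926,.165,np.radians(15)],args=(full,),diff_step=1e-4);x=s.x;print(full,x[:3].round(4),np.degrees(x[3]).round(2));print(res(x).round(2))
E
python3 fit2.py
```

```text
((315.42486572265625, 226.0137939453125), (74.15476989746094, 75.2347640991211), 177.57772827148438) 50
0 [0.5815 0.0964 0.165 ] 15.74
[ 0.    0.15 -0.   -0.11 -1.34 -0.83 -1.56 -2.33  0.34 -2.63  0.77 -1.86
  0.01]
1 [0.5823 0.0971 0.164 ] 15.6
[-0.33 -0.23 -0.55 -0.73 -0.96 -0.5  -1.22 -1.99 -0.06 -2.29  0.41 -1.56
 -1.42]
```

```bash
sed -i 's/^yaw=.*/yaw=np.radians(15.6)/; s/^P0=.*/P0=np.array([.5817,.0966,.165])/' h.py
python3 - <<'E'
from h import *
n=np.load("w2.npz");c={"mtx":n["m"],"extrinsics":n["e"]}
o,d=ray(c,(180+278/2.5,130+207/2.5));l=((P0+a0*.006-o)@a0)/(d@a0);q=Rs().inv().apply(o+l*d-P0);print("pin",q,np.degrees(np.arctan2(q[1],q[0])))
to([.482,-.124,.12],Rt([0,0,-1],[0,-1,0]))
E
```

```text
pin [ 0.01398788 -0.01957657 -0.006     ] -54.45338641152207
row [-0.1522, 0.1837, 0.1281] [-0.0806, -0.6067, 0.2552] deg 38.0
```

```bash
python3 -m jog '[-0.02,0.05,-0.02,-0.02,-0.15,0.06,0, -0.05,0.10,0,-0.04,-0.30,0.12,0, -0.10,0.15,0.04,-0.06,-0.45,0.19,0, -0.14,0.184,0.09,-0.0806,-0.6067,0.2552,0, -0.1522,0.1837,0.1281,-0.0806,-0.6067,0.2552,0, -0.1522,0.1837,0.1281,-0.0806,-0.6067,0.2552,0, -0.1522,0.1837,0.1281,-0.0806,-0.6067,0.2552,0, -0.1522,0.1837,0.1281,-0.0806,-0.6067,0.2552,0, -0.1522,0.1837,0.1281,-0.0806,-0.6067,0.2552,0]'
python3 - <<'E'
from h import *
obs();c=camera("wrist");f=c["frame"]
t=np.linspace(0,2*np.pi,80)
f=f.copy()
for r,z in ((.038,.035),(.019,.066),(.0105,.066),(.036,0)):
    for p in proj(c,np.c_[.482+r*np.cos(t),-.124+r*np.sin(t),z+0*t]):
        f[int(round(p[1])),int(round(p[0]))]=[255,0,0]
cv2.imwrite("pics/w3.png",cv2.resize(f[160:460,170:470],None,fx=2,fy=2,interpolation=2)[:,:,::-1])
E
```

```text
time_s: 5.5
eef_pos: [0.4832, -0.1242, 0.1228]
eef_rot: [0.001, 1.0, 0.0, 0.002]
wrist_force: [0.5, -0.9, 0.3]
opening: 0.996
grasp_force: 0.0
{'time_s': 5.5, 'q': [-0.49, 0.178, 1.908, 0.0, 1.05, 1.08], 'eef_pos': [0.483, -0.124, 0.123], 'wrist_force': [0.507, -0.938, 0.323], 'torque': [-0.028, -0.052, -0.014], 'opening': 0.996, 'grasp_force': 0.0}
```

View pics/w3.png

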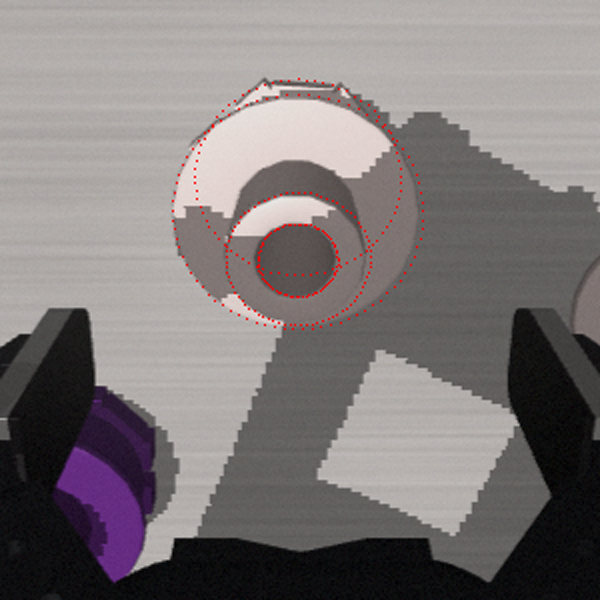

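The overlay matches the reel to within about 1 mm, so the reel is at (0.482,-0.124). Now I'll descend and grip.

```bash
python3 -m jog '[-0.001,0,0.02,0,0,0,0, -0.001,0,0.04,0,0,0,0, -0.001,0,0.058,0,0,0,0, -0.001,0,0.058,0,0,0,0, -0.001,0,0.058,0,0,0,0.5, -0.001,0,0.058,0,0,0,1, -0.001,0,0.058,0,0,0,1, -0.001,0,0.058,0,0,0,1, -0.001,0,0.058,0,0,0,1, -0.001,0,0.058,0,0,0,1, -0.001,0,0.058,0,0,0,1]'
python3 -m jog '[0,0,-0.03,0,0,0,1, 0,0,-0.08,0,0,0,1, 0,0,-0.14,0,0,0,1, 0,0,-0.2,0,0,0,1, 0,0,-0.2,0,0,0,1, 0,0,-0.2,0,0,0,1]'
python3 - <<'E'
from h import *
obs();c=camera("wrist");f=c["frame"].copy()
p,R=pose();G=p+R.apply([0,0,.0648])  # reel underside along tool z if grasped as at the table
a=-R.apply([0,0,1]);t=np.linspace(0,2*np.pi,80);ci=np.c_[np.cos(t),np.sin(t),0*t]
for r,z in ((.038,.035),(.019,.066),(.0105,.066)):
    for q in proj(c,G+a*z+R.apply(ci*r)): f[int(round(q[1]))%480,int(round(q[0]))%640]=[255,0,0]
cv2.imwrite("pics/w4.png",cv2.resize(f[230:480,170:470],None,fx=2.5,fy=2.4,interpolation=2)[:,:,::-1])
E
```

```text
time_s: 6.92
eef_pos: [0.4818, -0.1242, 0.0632]
eef_rot: [0.0, 1.0, 0.0, 0.001]
wrist_force: [-1.8, 0.6, 5.7]
opening: 0.417
grasp_force: 60.4
time_s: 7.68
eef_pos: [0.4803, -0.1235, 0.261]
eef_rot: [-0.0, 1.0, 0.0, -0.001]
wrist_force: [-0.7, 1.1, -3.7]
opening: 0.415
grasp_force: 61.0
{'time_s': 7.675, 'q': [-0.492, -0.002, 1.795, 0.0, 1.35, 1.079], 'eef_pos': [0.48, -0.124, 0.261], 'wrist_force': [-0.653, 1.092, -3.721], 'torque': [-0.011, 0.001, 0.018], 'opening': 0.415, 'grasp_force': 61.036}
```

View pics/w4.png

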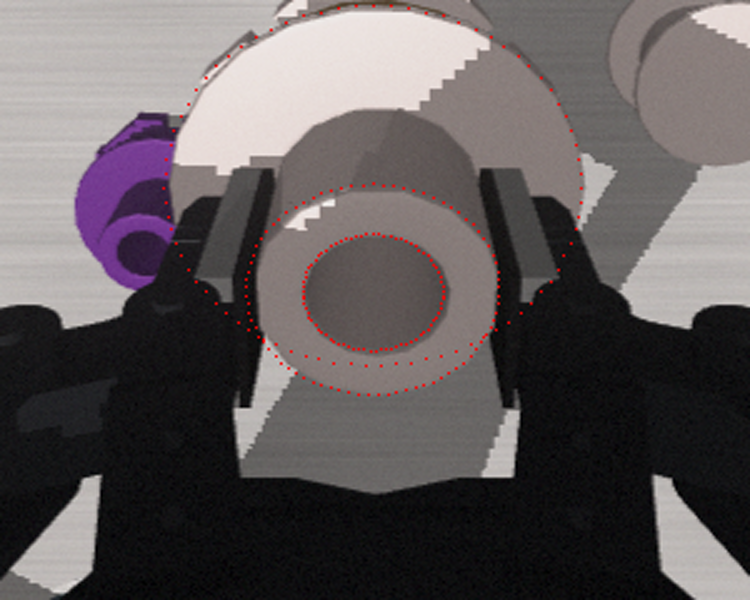

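The reel is held squarely, with the bore within about 0.5 mm of the tool axis. Next I'll move to a standoff on the spindle axis.

Run:
```python
from h import *
to(P0+a0*.22,Rs())
```

```text
row [-0.0199, -0.1861, -0.0848] [0.0811, 0.6098, -0.2644] deg 38.4
```

```bash
python3 -m jog '[-0.01,-0.03,-0.05,0.02,0.15,-0.06,1, -0.02,-0.07,-0.085,0.04,0.30,-0.13,1, -0.02,-0.12,-0.085,0.06,0.45,-0.19,1, -0.02,-0.186,-0.085,0.081,0.61,-0.2644,1, -0.02,-0.186,-0.085,0.081,0.61,-0.2644,1, -0.02,-0.186,-0.085,0.081,0.61,-0.2644,1, -0.02,-0.186,-0.085,0.081,0.61,-0.2644,1, -0.02,-0.186,-0.085,0.081,0.61,-0.2644,1, -0.02,-0.186,-0.085,0.081,0.61,-0.2644,1, -0.02,-0.186,-0.085,0.081,0.61,-0.2644,1]'
python3 - <<'E'
from h import *
obs();p,R=pose();d=Rs().inv().apply(p-P0);print("tcp in spindle frame",d.round(4),"tilt",np.degrees((Rs().inv()*R).as_rotvec()).round(2))
to(P0+a0*.145,Rs())
E
```

```text
time_s: 8.98
eef_pos: [0.4611, 0.0617, 0.347]
eef_rot: [-0.04, 0.945, 0.129, 0.299]
wrist_force: [-0.4, 0.9, -3.7]
opening: 0.417
grasp_force: 61.4
{'time_s': 8.975, 'q': [-0.349, -0.577, 2.163, 0.39, 1.068, 0.845], 'eef_pos': [0.461, 0.062, 0.347], 'wrist_force': [-0.398, 0.885, -3.659], 'torque': [-0.12, 0.564, -0.019], 'opening': 0.417, 'grasp_force': 61.416}
tcp in spindle frame [ 0.0016  0.0011 -0.2211] tilt [-0.14  0.15 -0.05]
row [-0.0018, -0.0013, 0.0761] [0.0024, -0.0025, 0.0009] deg 0.2
```

```bash
python3 -m jog '[-0.002,-0.001,0.025,0.002,-0.002,0,1, -0.002,-0.001,0.05,0.002,-0.002,0,1, -0.002,-0.001,0.076,0.002,-0.002,0,1, -0.002,-0.001,0.076,0.002,-0.002,0,1, -0.002,-0.001,0.076,0.002,-0.002,0,1, -0.002,-0.001,0.076,0.002,-0.002,0,1]'
cat >> h.py <<'E'
def rep():
    p,R=pose();o=get_obs();d=Rs().inv().apply(p-P0);r=np.degrees((Rs().inv()*R).as_rotvec())
    w=R.inv().apply(np.array(o["wrist_force"])-[-.4,.9,-3.7])
    print("t",o["time_s"],"tcp in spindle",(d*1e3).round(2),"reel z",round(-d[2]*1e3-63.2,2),"rot",r.round(2),"F tool",w.round(2),"T",np.round(R.inv().apply(o["torque"]),3),"open",round(o["opening"],3))
E
python3 - <<'E'
from h import *
rep();c=camera("wrist");f=c["frame"]
cv2.imwrite("pics/w5.png",cv2.resize(f[270:450,230:410],None,fx=3.3,fy=3.3,interpolation=2)[:,:,::-1])
E
```

```text
time_s: 9.72
eef_pos: [0.5016, 0.0739, 0.2851]
eef_rot: [-0.04, 0.944, 0.13, 0.299]
wrist_force: [-0.3, -0.4, -2.3]
opening: 0.411
grasp_force: 61.4
t 9.725 tcp in spindle [   0.69    0.28 -146.08] reel z 82.88 rot [-0.07  0.15 -0.11] F tool [ 0.58  1.32 -1.28] T [-0.028 -0.543  0.051] open 0.411
```

View pics/w5.png

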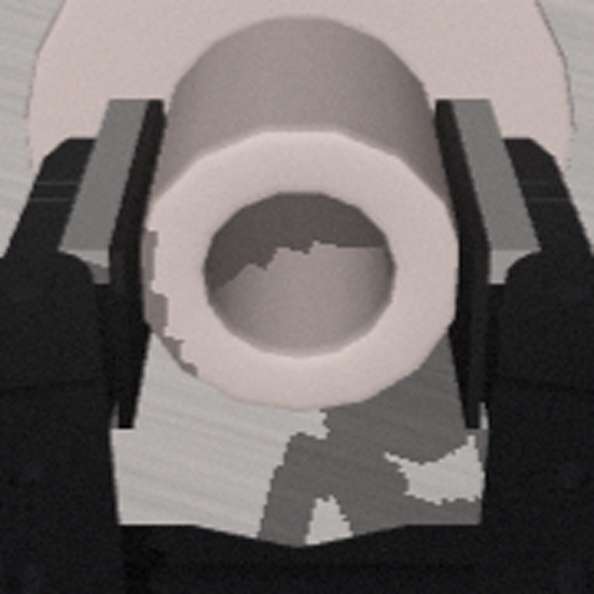

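The picture shows the collar square in the pads and the bore clear. The spindle isn't visible from this oblique view, so I'll go on by feel.

```bash
python3 -m jog '[-0.0004,-0.0002,0.006,0,0,0,1, -0.0006,-0.0003,0.012,0,0,0,1, -0.0006,-0.0003,0.018,0,0,0,1, -0.0006,-0.0003,0.018,0,0,0,1]' >/dev/null; python3 -c 'from h import *;rep()'
```

```text
t 10.275 tcp in spindle [  -1.41   -0.58 -126.46] reel z 63.26 rot [ 0.03 -0.03 -0.07] F tool [ 1.17  0.47 -0.69] T [ 0.018 -0.575 -0.015] open 0.416
```

```bash
cat >> h.py <<'E'
def avg(n=6):
    D=[];W=[];
    for i in range(n):
        p,R=pose();o=get_obs();D.append(Rs().inv().apply(p-P0)*1e3);W.append(R.inv().apply(np.array(o["wrist_force"])-[-.4,.9,-3.7])); camera("wrist")
    print("mean",np.mean(D,0).round(2),"sd",np.std(D,0).round(2),"F",np.mean(W,0).round(2),"sd",np.std(W,0).round(2),"reel z",round(-np.mean(D,0)[2]-63.2,2),"t",o["time_s"])
E
python3 -c 'from h import *;avg()'
```

```text
mean [  -0.94   -0.42 -126.95] sd [0.28 0.1  0.28] F [ 1.03  0.88 -0.88] sd [0.35 0.61 0.52] reel z 63.75 t 10.525
```

```bash
python3 -m jog '[0.0008,0.0004,0.006,0,0,0,1, 0.0008,0.0004,0.012,0,0,0,1, 0.0008,0.0004,0.018,0,0,0,1, 0.0008,0.0004,0.024,0,0,0,1, 0.0008,0.0004,0.030,0,0,0,1, 0.0008,0.0004,0.030,0,0,0,1]' >/dev/null; python3 -c 'from h import *;rep();avg()'
```

```text
t 11.325 tcp in spindle [ -0.45  -0.13 -96.59] reel z 33.39 rot [ 0.02 -0.01 -0.08] F tool [ 0.89  0.7  -0.25] T [-0.024 -0.622  0.015] open 0.415
mean [-1.000e-02  3.000e-02 -9.706e+01] sd [0.25 0.09 0.26] F [ 1.    0.97 -0.3 ] sd [0.46 0.37 0.52] reel z 33.86 t 11.575
```

```bash
python3 -m jog '[0,0,0.006,0,0,0,1, 0,0,0.012,0,0,0,1, 0,0,0.018,0,0,0,1, 0,0,0.024,0,0,0,1, 0,0,0.024,0,0,0,1]' >/dev/null; python3 -c 'from h import *;rep();avg()'
python3 -m jog '[0,0,0.0015,0,0,0,1, 0,0,0.003,0,0,0,1, 0,0,0.003,0,0,0,1]' >/dev/null; python3 -c 'from h import *;avg()'
```

```text
t 12.25 tcp in spindle [ -0.49  -0.13 -72.54] reel z 9.34 rot [ 0.02 -0.02 -0.08] F tool [ 0.38  1.25 -0.13] T [ 0.064 -0.559  0.01 ] open 0.417
mean [-5.000e-02  2.000e-02 -7.301e+01] sd [0.25 0.09 0.26] F [ 0.95  1.22 -0.64] sd [0.53 0.45 0.51] reel z 9.81 t 12.5
mean [-0.000e+00  5.000e-02 -7.009e+01] sd [0.05 0.01 0.05] F [ 0.56  1.08 -0.81] sd [0.45 0.27 0.55] reel z 6.89 t 13.175
```

```bash
python3 -m jog '[0,0,0.001,0,0,0,1, 0,0,0.002,0,0,0,1, 0,0,0.002,0,0,0,1]' >/dev/null; python3 -c 'from h import *;avg()'
python3 -m jog '[0,0,0.0005,0,0,0,1, 0,0,0.001,0,0,0,1, 0,0,0.001,0,0,0,1]' >/dev/null; python3 -c 'from h import *;avg()'
```

```text
mean [  0.09   0.09 -68.15] sd [0.02 0.01 0.02] F [ 0.37  1.03 -1.65] sd [0.46 0.5  0.52] reel z 4.95 t 13.85
mean [  0.09   0.1  -67.17] sd [0.03 0.   0.01] F [-0.11  1.27 -2.78] sd [0.44 0.67 0.45] reel z 3.97 t 14.525
```

Contact is on the pin, at about 2 N net and reel z near 4 mm. I'll add a little push and turn in small steps, watching force and moment.

```bash
python3 -m jog '[0,0,0.0008,0,0,0,1, 0,0,0.0008,0,0,-0.07,1, 0,0,0.0008,0,0,-0.14,1, 0,0,0.0008,0,0,-0.21,1, 0,0,0.0008,0,0,-0.28,1, 0,0,0.0008,0,0,-0.35,1]' >/dev/null; python3 -c 'from h import *;rep();avg(4);rep()'
```

```text
t 15.325 tcp in spindle [  1.01   0.75 -66.47] reel z 3.27 rot [ -0.13   0.15 -20.26] F tool [1.98 4.68 0.74] T [-0.622 -0.193  0.073] open 0.413
mean [  1.04   0.76 -66.5 ] sd [0.07 0.04 0.02] F [1.78 4.29 0.38] sd [0.41 0.36 0.54] reel z 3.3 t 15.475
t 15.525 tcp in spindle [  0.91   0.69 -66.51] reel z 3.31 rot [ -0.11   0.13 -20.04] F tool [1.98 4.84 0.95] T [-0.573 -0.182  0.123] open 0.417
```

```bash
python3 -m jog '[0,0,0,0,0,-0.07,1, 0,0,0,0,0,-0.14,1, 0,0,0,0,0,-0.21,1, 0,0,0,0,0,-0.28,1, 0,0,0,0,0,-0.35,1]' >/dev/null; python3 -c 'from h import *;rep();avg(4);rep()'
```

```text
t 16.15 tcp in spindle [  2.65   1.02 -66.96] reel z 3.76 rot [ -0.25   0.28 -40.18] F tool [5.91 6.85 2.9 ] T [-0.944  0.547  0.338] open 0.417
mean [  2.66   1.02 -66.96] sd [0.02 0.02 0.01] F [4.6  7.31 3.47] sd [0.82 0.34 0.39] reel z 3.76 t 16.3
t 16.35 tcp in spindle [  2.65   0.99 -66.95] reel z 3.75 rot [ -0.25   0.27 -40.07] F tool [3.83 7.47 3.29] T [-1.02   0.451  0.28 ] open 0.414
```

The pin seems to have dropped in: axial force is gone and the moment has risen to about 0.3 N m, which is the hub dragging. I'll unwind slightly and look for a free spot.

```bash
python3 -m jog '[0,0,0,0,0,0.04,1, 0,0,0,0,0,0.07,1, 0,0,0,0,0,0.07,1]' >/dev/null; python3 -c 'from h import *;avg(4);rep()'
python3 -m jog '[0,0,0,0,0,0.04,1, 0,0,0,0,0,0.07,1, 0,0,0,0,0,0.07,1]' >/dev/null; python3 -c 'from h import *;avg(4);rep()'
```

```text
mean [  1.73   0.67 -66.76] sd [0.01 0.01 0.01] F [2.83 5.1  1.18] sd [0.67 0.48 0.41] reel z 3.56 t 16.875
t 16.925 tcp in spindle [  1.73   0.68 -66.77] reel z 3.57 rot [ -0.17   0.2  -36.08] F tool [4.03 5.63 0.98] T [-0.641  0.135  0.19 ] open 0.417
mean [  0.48   0.21 -66.47] sd [0.01 0.02 0.  ] F [ 2.65  3.83 -0.19] sd [0.2  0.41 0.8 ] reel z 3.27 t 17.45
t 17.5 tcp in spindle [  0.46   0.19 -66.46] reel z 3.26 rot [ -0.06   0.08 -32.18] F tool [ 3.06  4.57 -1.87] T [-0.398  0.065  0.097] open 0.419
```

```bash
python3 -m jog '[0,0,0.001,0,0,0.02,1, 0,0,0.002,0,0,0.02,1, 0,0,0.002,0,0,0.02,1]' >/dev/null; python3 -c 'from h import *;avg(4);rep()'
python3 -m jog '[0,0,0.0005,0,0,0,1, 0,0,0.001,0,0,0,1, 0,0,0.001,0,0,0,1]' >/dev/null; python3 -c 'from h import *;avg(4);rep()'
```

```text
mean [  0.15   0.09 -64.36] sd [0.02 0.01 0.02] F [ 2.31  4.06 -2.18] sd [0.51 0.35 0.42] reel z 1.16 t 18.025
t 18.075 tcp in spindle [  0.14   0.09 -64.39] reel z 1.19 rot [-3.000e-02  5.000e-02 -3.103e+01] F tool [ 1.37  4.48 -3.18] T [-0.255  0.124  0.119] open 0.415
mean [  0.16   0.11 -63.37] sd [0.01 0.01 0.02] F [ 2.43  4.21 -3.42] sd [0.67 0.39 0.21] reel z 0.17 t 18.6
t 18.65 tcp in spindle [  0.17   0.12 -63.39] reel z 0.19 rot [-3.000e-02  6.000e-02 -3.102e+01] F tool [ 2.22  4.72 -3.51] T [-0.265  0.185  0.073] open 0.414
```

```bash
python3 -m jog '[0,0,0.0005,0,0,0.02,1, 0,0,0.001,0,0,0.02,1, 0,0,0.001,0,0,0.02,1]' >/dev/null; python3 -c 'from h import *;avg(4);rep()'
python3 -m jog '[0,0,0.0005,0,0,0.02,1, 0,0,0.001,0,0,0.02,1, 0,0,0.001,0,0,0.02,1]' >/dev/null; python3 -c 'from h import *;avg(4);rep()'
```

```text
mean [-1.200e-01  1.000e-02 -6.226e+01] sd [0.01 0.02 0.02] F [ 2.18  3.44 -2.54] sd [0.26 0.4  0.26] reel z -0.94 t 19.175
t 19.225 tcp in spindle [ -0.1   -0.   -62.29] reel z -0.91 rot [-1.000e-02  3.000e-02 -2.988e+01] F tool [ 0.87  3.15 -2.47] T [-0.186 -0.001  0.13 ] open 0.414
mean [ -0.36  -0.16 -61.21] sd [0.02 0.02 0.01] F [ 1.39  2.04 -2.97] sd [0.17 0.19 0.32] reel z -1.99 t 19.75
t 19.8 tcp in spindle [ -0.34  -0.15 -61.23] reel z -1.97 rot [ 1.000e-02  1.000e-02 -2.874e+01] F tool [ 0.82  2.11 -3.33] T [ 0.15  -0.266  0.05 ] open 0.417
```

```bash
python3 -m jog '[0.0003,0.0002,0.0005,0,0,0,1, 0.0003,0.0002,0.001,0,0,0,1, 0.0003,0.0002,0.001,0,0,0,1]' >/dev/null; python3 -c 'from h import *;avg(4);rep()'
python3 -m jog '[0,0,0.0005,0,0,0,1, 0,0,0.001,0,0,0,1, 0,0,0.001,0,0,0,1]' >/dev/null; python3 -c 'from h import *;avg(4);rep()'
```

```text
mean [ -0.12  -0.13 -60.19] sd [0.03 0.01 0.02] F [-0.44 -0.03 -4.76] sd [0.36 0.16 0.35] reel z -3.01 t 20.325
t 20.375 tcp in spindle [ -0.09  -0.11 -60.21] reel z -2.99 rot [ 2.000e-02  0.000e+00 -2.874e+01] F tool [-0.88  0.21 -4.62] T [ 0.482 -0.607  0.033] open 0.413
mean [-2.000e-02 -9.000e-02 -5.923e+01] sd [0.01 0.01 0.  ] F [-2.08 -0.79 -6.36] sd [0.31 0.52 0.5 ] reel z -3.97 t 20.9
t 20.95 tcp in spindle [-2.000e-02 -1.100e-01 -5.922e+01] reel z -3.98 rot [ 1.000e-02  1.000e-02 -2.874e+01] F tool [-2.3  -0.21 -5.72] T [ 0.7   -0.748 -0.005] open 0.41
```

The slope of about 1.6 N/mm is the plate spring, 6 mm below where the pin was first felt, so the reel is home. I'll ease off and let go.

```bash
python3 -m jog '[0,0,-0.001,0,0,0,1, 0,0,-0.0015,0,0,0,1, 0,0,-0.0015,0,0,0,1, 0,0,-0.0015,0,0,0,0.5, 0,0,-0.0015,0,0,0,0, 0,0,-0.0015,0,0,0,0, 0,0,-0.0015,0,0,0,0, 0,0,-0.0015,0,0,0,0, 0,0,-0.0015,0,0,0,0]'; python3 -c 'from h import *;avg(2)'
python3 -m jog '[0,0,-0.01,0,0,0,0, 0,0,-0.03,0,0,0,0, 0,0,-0.06,0,0,0,0, 0,0,-0.1,0,0,0,0, 0,0,-0.12,0,0,0,0, 0,0,-0.12,0,0,0,0, 0,0,-0.12,0,0,0,0]'
python3 - <<'E'
from h import *
rep()
n=["wrist","side","scene"];C=[camera(k) for k in n]
p,R=pose();t=np.linspace(0,2*np.pi,90);ci=np.c_[np.cos(t),np.sin(t),0*t];Q=Rs();P=P0-a0*.001
out=[]
for c,(k,s) in zip(C,((150,2.0),(40,6),(40,6))):
    f=c["frame"].copy();m=proj(c,P+a0*.035)[0].astype(int)
    s=300/k if k!=150 else 2
    if k==150:k=75;s=4
    u=np.clip(m,k,None);x0,y0=u-k
    g=cv2.resize(f[y0:y0+2*k,x0:x0+2*k],(380,380),interpolation=2);sc=380/(2*k)
    for r,z in ((.038,.035),(.019,.066)):
        for q in proj(c,P+a0*z+Q.apply(ci*r)):
            cv2.circle(g,tuple(((q-[x0,y0])*sc).astype(int)),1,(255,0,0),-1)
    out.append(g)
cv2.imwrite("pics/fin.png",cv2.resize(np.hstack(out)[:,:,::-1],(798,266)))
E
```

```text
time_s: 22.08
eef_pos: [0.5485, 0.0872, 0.2151]
eef_rot: [0.035, 0.883, 0.36, 0.299]
wrist_force: [0.1, -0.1, -0.0]
opening: 1.0
grasp_force: 0.0
mean [  0.41   0.09 -60.84] sd [0.   0.03 0.  ] F [ 1.53  2.4  -3.08] sd [0.04 0.33 0.18] reel z -2.36 t 22.125
time_s: 23.05
eef_pos: [0.4819, 0.0687, 0.3127]
eef_rot: [0.034, 0.883, 0.36, 0.299]
wrist_force: [-0.6, 0.6, 0.4]
opening: 1.003
grasp_force: 0.0
t 23.05 tcp in spindle [-1.5000e-01  0.0000e+00 -1.8043e+02] reel z 117.23 rot [-2.000e-02  2.000e-02 -2.872e+01] F tool [ 1.73  1.24 -3.48] T [ 0.143 -0.253 -0.021] open 1.003
```

View pics/fin.png

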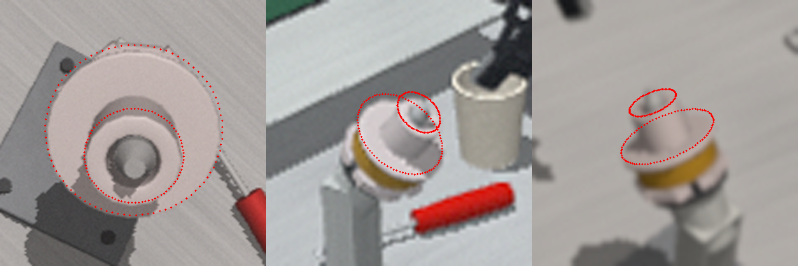

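The reel sits on the spindle along the predicted axis. In all three views it's where a home reel should be, allowing for the camera offsets seen earlier, and the gripper is clear.

```bash
python3 -c 'from bench import hand_in;print(hand_in())'
```

```text
the job is handed in; nothing more can be done
None
```

The reel is on the spindle, seated on the sprung plate with the drive pin in a notch as far as the force readings and final pictures show, released and handed in at about 23 s; `hand_in()` returned no verdict.

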